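# Punch a mark and gauge it

### The arm

A 6-joint arm with a two-finger parallel gripper is mounted at the origin on a cart in front of the work surface, level with it; the furniture and walls round the work are solid. World frame = base frame: x ahead of the robot, y to its left, z up, the work surface at z = 0. Lengths are in m, angles in rad, forces in N, time in s.
With the tool pointing down it reaches from about 0.375 to 0.925 m from the base axis. Payload 5.7 kg.
Tool frame: the origin (TCP) lies on the front face of the gripper's body, between the roots of the fingers; the fingertips stand 80 mm ahead of it and the grasp point (between the pads) lies 61 mm ahead of it; z points along the fingers, y is the line along which they close (so a half turn about z gives the same grasp; the last joint's range is limited). The gripper opens to 88 mm and grips with 3 to 60 N. Pads are 20 mm wide; open, the fingers measure 115 mm over their backs; the gripper's body (75 mm by 178 mm) begins 61 mm behind the grasp point.
Start: joints at [1.137, 0.359, 1.51, -0, 1.272, -0.115], TCP at [0.188, 0.57, 0.303] pointing down, gripper open.
Joint ranges: [-2.97, 2.97], [-1.01, 2.36], [0.21, 2.38], [-0.96, 4.11], [0.2, 2.71], [-2.98, 2.98]. Speed limits (rad/s): [2.39, 2.39, 3.14, 3.14, 3.14, 3.14].

### API

Orientations are given as a unit quaternion [x, y, z, w].
In Python, from workcell import robot gives the robot as it stands.
- The arm moves only by the tool arm_command, never from a script. Its argument "commands" is a list of rows, each a list of 3 entries, a list of its own where there are three numbers: the finger opening in mm, from 0 to 87.8, then the shift along the tool's x, y, z in units of 30 mm (1.0 is 30 mm), then the turn about the tool's z in units of 5 degrees (1.0 is 5 degrees). In form: [[gripper, [dx, dy, dz], roll], ...]. A call has 1 to 12 rows; each row shifts and turns the commanded pose from where the row before left it, along the tool's axes as they then stand; what a row does not reach is not made up. A row lasts 1/12 s, in which the tool goes at most 41.7 mm and 7.16 degrees, less where a joint would pass 70% of its speed; a pose out of reach is approached as far as the arm can. A call is refused whole if a number of a shift passes 1 or a number of a turn 1, either way. A call with a gripper value outside its range is refused whole. The fingers move at their own pace and stop on an object; "grip_force" is the grip in N (left out, the last holds). Time passes only in rows, so rows that do not move let the fingers close. It gives the time, the measured TCP pose, the force, the opening and the grip force at its end, in the units of the state.
- robot.observe(): the state, without advancing time (a new reading comes with each control period).
- robot.grab_frame(name): name is "side" or "top" or "wrist"; returns the picture (400x640x3 uint8, red, green, blue); there is no depth.
- robot.camera_model(name): a dict with "camera_matrix" (3x3 intrinsics, pixels), "pose" (4x4, takes a point from camera to world coordinates); the wrist camera has in their place "mount" (4x4, takes a point from camera to tool coordinates, whose origin is the TCP and whose axes are the flange's). Camera axes: x right, y up, looking along -z (the intrinsics and any distortion apply to the point x, -y, -z); pixel columns grow to the right and rows downward; lengths in m; the calibration is good to about 2 mm. The wrist camera is an equidistant fisheye: a pixel r from the principal point sees the ray r / f radians off the axis. A picture is of the moment at which its call begins: read the wrist's pose just before it. camera_model takes no time and is no camera call.
- robot.close_job(): hands the job in; it is judged then, once.
The state is a dict: "time_s": time; "qpos": joint angles; "dq": joint speeds; "joint_efforts": joint torques, N m; "tool_pos": TCP position; "eef_rot": TCP orientation; "ft_force": force on the tool from outside, world axes, zero at the start; "ft_torque": the same for the moment, N m; "gripper_width": opening from 0.0 (shut) to 1.0 (fully open); "grasp_force": force on a finger pad.
Only numpy, scipy, OpenCV 4.12 (cv2) and the standard library are available. Lean on these libraries where they do the work, as an engineer would, in place of code of your own. Each camera call takes 0.05 s, during which the arm holds its last target. There are 200 camera calls.

### The job

Swing the marking press's lever right down to its stop, so that the punch marks the plate, and let it spring back upright. Then lift the dial gauge out of its wooden block and check the mark: hold the gauge's tip on the dot, the gauge square to the sloping plate, pressing lightly so that its plunger is pushed roughly half way in and never to the end. Finish holding it there in the gripper, and leave everything else on the bench alone.

Things in the scene. Friction and masses are not known exactly. Their poses are not given: they have to be found in the camera images.
- press: bench-mounted lever marking press, fixed; base 220 x 130 mm, origin under the centre of the base; its x axis points from the work plate to the pivot posts (away from the robot at yaw 0), z up
- spot (a point): marked spot: dark dot in a 15 mm ring, mid sheet-metal plate (84 x 66 mm) on the press, 60 mm above the bench. The plate slopes 15 degrees, falling toward -x of the press. z: outward normal of the sloping face, x: up the slope, y: the press's y. Two fixed toe clamps, 11 mm high, stand 29 mm or more to either side in y
- lever (a joint): sprung lever, rad: 0 = upright (rest), 1.833 = swung down on its stop, punch nose on the spot. The spring lifts it back to 0 when let go: about 2.3 N at the crossbar at rest, 6.5 N at the stop. It swings in the press's x-z plane: the crossbar goes from straight above the pivot toward the press's -x, then down
- pivot (a point): the lever's hinge axis (it runs along the press's y), midway between the two posts
- bar (a point): middle of the lever's round crossbar: 12 mm thick, 130 mm long, along the press's y, 130 mm from the pivot. The 18 mm wide arm joins it in the middle, leaving about 55 mm of free bar on either side; at the stop the bar is about 40 mm above the sloping plate. At rest it is about 0.25 m above the bench
- stand: wooden block 66 x 66 x 50 mm, fixed, with an upright through hole of 14 mm in which the gauge's stem hangs; origin under its centre
- gauge: dial depth gauge, 150 g, upright in the wooden block. Origin at its seat on the block's top; z up, away from the tip. From the seat: 26 mm square shoulder, dial 38 mm across (axis along x, 16 mm thick) at z 7 to 45 mm, then a 24 x 24 mm black grip (sides along x and y) at z 44 to 90 mm. Below: 10 mm stem to z -25 mm, then the thin plunger
- gauge_tip (a point): rounded end of the gauge's plunger (5 mm thick), on the gauge's axis, 40 mm below its origin when the plunger is fully out
- plunger (a joint): how far the gauge's sprung plunger is pushed in, m: 0 = fully out, 0.010 = end of its travel. Spring: 0.9 N at 0, 0.9 N more per mm (about 5.4 N half way)
- tape_measure: bystander: black tape measure, 36x72x62 mm, loose; leave it where it is
- nail_tin: bystander: grey round tin with nails, 74x94x60 mm, loose; leave it where it is
- block_plane: bystander: small block plane, 51x156x59 mm, loose; leave it where it is
- sanding_block_2: bystander: sanding block, 66x110x31 mm, loose; leave it where it is
- offcut_f: bystander: dark wooden offcut between the two stations, 28x95x28 mm, loose; leave it where it is
- offcut_e: bystander: flat wooden offcut, 40x150x20 mm, loose; leave it where it is
- palm_sander: bystander: palm sander, 92x145x100 mm, loose; leave it where it is
Mind the look-alikes: they are no part of the job. Leave any orange, turquoise or yellow look-alike of the gauge alone.

How it is judged:
By the outcome, as a careful person would: the job done as asked, in the order asked, and still so for the second after the job is handed in, while the arm keeps its last pose, push and grip.
It also fails if it takes over 70 s, if anything falls off the work surface, if the arm or the gripper's body presses on something with over 40 N, if the wrist force passes 120 N, or if a joint passes its speed limit or range.

## Working session

There is one attempt and no reset: what is moved stays moved. The work goes in short steps, Python scripts to look and compute and a tool call to move; the robot and the scene stay as the last step left them, time stands still between calls to the robot, and variables do not carry over. Pictures are saved under pics/ and viewed, at most 10 in all, crops included, and the job is handed in when it is done.

Besides the shell and the picture viewer there is one more tool, called after "Emit:" by a JSON object that holds its "op" and its "data". arm_command: Moves the arm, as the interface text tells. Its arguments: {"type":"object","properties":{"commands":{"type":"array","items":{"type":"array"}},"grip_force":{"type":"number"}},"required":["commands"]}

```bash
mkdir -p pics; ls
python3 - <<'E'
from workcell import robot
import cv2,numpy as np
s=robot.observe();print(s)
for n in("side","top","wrist"):
    f=robot.grab_frame(n);cv2.imwrite(f"pics/{n}0.png",f[:,:,::-1])
    m=robot.camera_model(n);print(n,{k:(np.round(v,4).tolist() if not isinstance(v,str) else v) for k,v in m.items()})
E
```

```text
pics
{'time_s': 0.0, 'qpos': array([ 1.13690406e+00,  3.59494859e-01,  1.51142649e+00, -5.74622388e-05,
        1.27254249e+00, -1.15106899e-01]), 'dq': array([0.00191754, 0.00100812, 0.00050431, 0.00051227, 0.00096557,
       0.00072908]), 'joint_efforts': array([ 3.69036643e-03, -5.15384245e+01, -2.70720953e+01,  6.75119273e-02,
        3.47206718e-02, -1.38552191e-04]), 'tool_pos': array([0.18783807, 0.56924971, 0.30181779]), 'eef_rot': array([ 1.58710185e-01,  9.87324770e-01, -9.08006828e-04, -2.27179762e-04]), 'ft_force': array([ 0.22955972, -0.41904728,  0.49906891]), 'ft_torque': array([0.02149666, 0.01094681, 0.03514891]), 'grasp_force': 0.0, 'gripper_width': 0.9984767105660614}
side {'camera_matrix': [[387.9327, 0.0, 318.161], [0.0, 387.9327, 207.6785], [0.0, 0.0, 1.0]], 'pose': [[-0.9994, 0.0025, -0.0338, 0.4845], [-0.0316, -0.4275, 0.9035, 1.0585], [-0.0122, 0.904, 0.4273, 0.6758], [0.0, 0.0, 0.0, 1.0]]}
top {'camera_matrix': [[414.1304, 0.0, 317.1971], [0.0, 414.1304, 198.4668], [0.0, 0.0, 1.0]], 'pose': [[0.0039, 0.9886, -0.1506, 0.3385], [-0.9998, 0.0064, 0.0165, 0.0242], [0.0173, 0.1505, 0.9885, 1.4108], [0.0, 0.0, 0.0, 1.0]]}
wrist {'camera_matrix': [[309.7069, 0.0, 323.9886], [0.0, 309.7069, 203.4613], [0.0, 0.0, 1.0]], 'mount': [[0.001, 0.9671, 0.2545, 0.0693], [1.0, -0.0009, -0.0004, -0.0003], [-0.0002, 0.2545, -0.9671, -0.082], [0.0, 0.0, 0.0, 1.0]]}
```

View pics/side0.png

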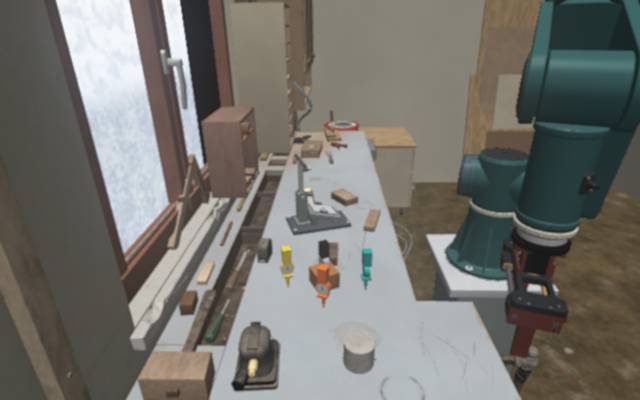

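View pics/top0.png

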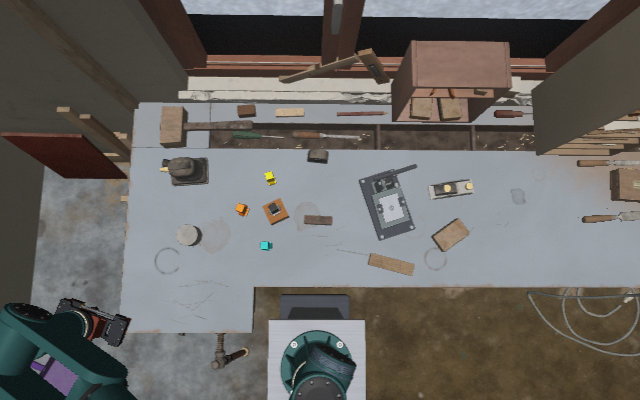

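The top view shows the black gauge in its block near (277,210), the press near (388,203), and the look-alikes at (270,178), (242,209) and (265,245). The side view shows the press near (318,210) and the gauge near (325,255). I'll enlarge both.

Run:
```python
import cv2,numpy as np
t=cv2.imread('pics/top0.png');s=cv2.imread('pics/side0.png')
a=cv2.resize(t[160:245,355:425],None,fx=5.6,fy=5.6,interpolation=cv2.INTER_CUBIC)
b=cv2.resize(s[150:240,280:360],None,fx=5,fy=5.3,interpolation=cv2.INTER_CUBIC)
h=476
im=np.hstack([cv2.resize(a,(392,476)),cv2.resize(b,(400,476))])
cv2.imwrite('pics/crop1.png',im)
```

```text
(no output)
```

View pics/crop1.png

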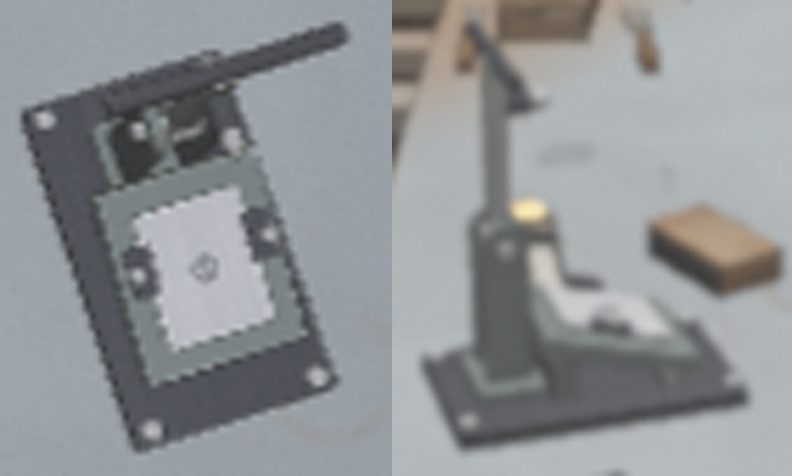

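The left half shows the press's base corners, the dot at crop (205,268), and the bar ends at (110,98) and (348,35). The right half shows the bar ends at (475,30) and (525,100).

```bash
cat > h.py <<'E'
import cv2,numpy as np
from workcell import robot
from scipy.spatial.transform import Rotation as R
CM={n:robot.camera_model(n) for n in("side","top","wrist")}
def ray(n,uv,st=None):
    m=CM[n];K=np.array(m["camera_matrix"]);x=(uv[0]-K[0,2])/K[0,0];y=(uv[1]-K[1,2])/K[1,1]
    if n=="wrist":
        r=np.hypot(x,y);k=np.sin(r)/r if r>1e-9 else 1;d=np.array([x*k,-y*k,-np.cos(r)])
        T=np.eye(4);T[:3,:3]=R.from_quat(st["eef_rot"]).as_matrix();T[:3,3]=st["tool_pos"];P=T@np.array(m["mount"])
    else: d=np.array([x,-y,-1.]);P=np.array(m["pose"])
    d=P[:3,:3]@d;return P[:3,3],d/np.linalg.norm(d)
def onz(n,uv,z,st=None):
    o,d=ray(n,uv,st);return o+d*(z-o[2])/d[2]
def tri(rs):
    A=sum(np.eye(3)-np.outer(d,d) for o,d in rs);b=sum((np.eye(3)-np.outer(d,d))@o for o,d in rs)
    p=np.linalg.solve(A,b);return p,[np.linalg.norm(np.cross(p-o,d)) for o,d in rs]
def proj(n,p,st=None):
    m=CM[n];K=np.array(m["camera_matrix"])
    if n=="wrist":
        T=np.eye(4);T[:3,:3]=R.from_quat(st["eef_rot"]).as_matrix();T[:3,3]=st["tool_pos"];P=T@np.array(m["mount"])
    else:P=np.array(m["pose"])
    c=P[:3,:3].T@(np.asarray(p)-P[:3,3]);x,y,z=c[0],-c[1],-c[2]
    if n=="wrist":
        r=np.hypot(x,y);t=np.arctan2(r,z);x,y=x/r*t,y/r*t
    else:x,y=x/z,y/z
    return np.array([K[0,0]*x+K[0,2],K[1,1]*y+K[1,2]])
E
python3 - <<'E'
from h import *
np.set_printoptions(precision=4,suppress=True)
C=[(359.5,180.2),(379.1,240.4),(415.4,228.2),(393.4,168.9)]
W=[onz("top",c,0.012) for c in C];print(np.array(W),[np.linalg.norm(W[i]-W[(i+1)%4]) for i in range(4)])
print("spot",onz("top",(391.6,207.9),.06))
b1=tri([ray("top",(417.1,166.3)),ray("side",(296.6,155.7))]);b2=tri([ray("top",(374.6,177.5)),ray("side",(306.6,168.9))]);print("bar",b1,b2)
b1=onz("top",(417.1,166.3),.25);b2=onz("top",(374.6,177.5),.25);print(b1,b2,np.linalg.norm(b1-b2))
t=cv2.imread('pics/top0.png');s=cv2.imread('pics/side0.png')
for n,im,(x0,y0,x1,y1) in(("top",t,(262,195,292,226)),("side",s,(305,235,345,295))):
    c=im[y0:y1,x0:x1]
    bl=(c.max(2)<60).astype(np.uint8)
    k,l,st,ce=cv2.connectedComponentsWithStats(bl)
    print(n,[(st[i].tolist(),ce[i]+[x0,y0]) for i in range(1,k) if st[i][4]>5])
hs=cv2.cvtColor(t,cv2.COLOR_BGR2HSV)[190:230,255:295]
br=((hs[...,1]>70)&(hs[...,0]<22)).astype(np.uint8)
cs,_=cv2.findContours(br,0,1)
for c in cs:
    if cv2.contourArea(c)>50:
        q=cv2.boxPoints(cv2.minAreaRect(c))+[255,190];print(q,np.array([onz("top",p,.05) for p in q]))
a=cv2.resize(t[190:230,255:300],(450,400),interpolation=cv2.INTER_CUBIC);b=cv2.resize(s[233:308,302:347],(300,500),interpolation=cv2.INTER_CUBIC)
a=cv2.copyMakeBorder(a,0,100,0,0,0)
cv2.imwrite('pics/crop2.png',np.hstack([a,b]))
E
```

```text
[[ 0.6162 -0.1447  0.012 ]
 [ 0.4099 -0.2086  0.012 ]
 [ 0.4517 -0.3329  0.012 ]
 [ 0.657  -0.2629  0.012 ]] [np.float64(0.21603440641005933), np.float64(0.1311615974961351), np.float64(0.2168908340110873), np.float64(0.12500800473121493)]
spot [ 0.5144 -0.244   0.06  ]
bar (array([ 0.6106, -0.2831,  0.2486]), [np.float64(0.0006828919504761487), np.float64(0.000682891950476103)]) (array([ 0.5726, -0.1603,  0.2431]), [np.float64(0.005901725198237993), np.float64(0.005901725198238108)])
[ 0.611  -0.2828  0.25  ] [ 0.5772 -0.1594  0.25  ] 0.12790893355815208
top [([10, 14, 7, 5, 15], array([275., 211.]))]
side [([15, 7, 8, 16, 113], array([323.4425, 249.0708]))]
[[261.6 206.2]
 [279.6 197.2]
 [288.8 215.6]
 [270.8 224.6]] [[0.5187 0.1852 0.05  ]
 [0.5492 0.1263 0.05  ]
 [0.488  0.0949 0.05  ]
 [0.4579 0.1536 0.05  ]]
```

View pics/crop2.png

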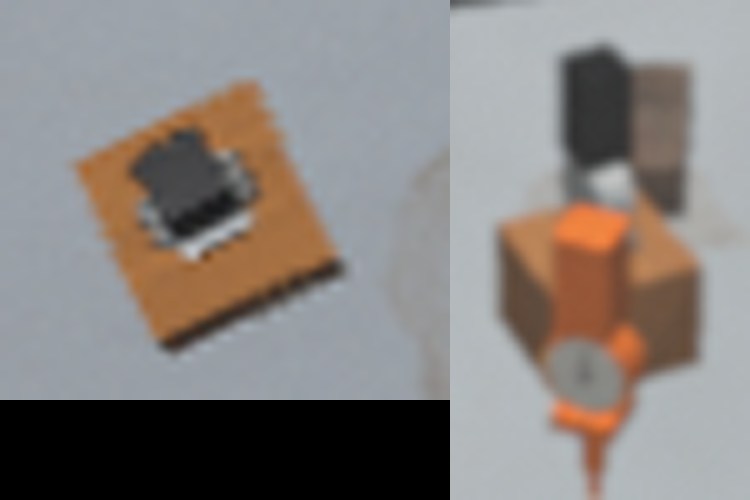

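Two-view checks agree: bar height 0.246 (about 0.25 expected), base 0.216 x 0.13, and the block's top 66–69 mm. The orange gauge in the crop stands nearer the side camera, and the black one stands in the block. Press yaw is about 17°, and the gauge is near (0.505, 0.14). I'll move across and look with the wrist camera on the way.

Emit:
{"op": "arm_command", "data": {"commands": [[80, [-0.8, -0.7, -0.2], 0], [80, [-0.8, -0.7, -0.2], 0], [80, [-0.8, -0.7, -0.2], 0], [80, [-0.8, -0.7, -0.2], 0], [80, [-0.8, -0.7, -0.2], 0], [80, [-0.8, -0.7, -0.2], 0], [80, [-0.8, -0.7, -0.2], 0], [80, [-0.8, -0.7, -0.2], 0], [80, [-0.8, -0.7, -0.2], 0], [80, [-0.8, -0.7, -0.2], 0], [80, [-0.8, -0.7, -0.2], 0], [80, [0, 0, 0], 0]], "grip_force": 20}}

```text
time_s: 1.15
tool_pos: [0.3689, 0.2641, 0.3697]
eef_rot: [0.161, 0.987, -0.001, 0.002]
ft_force: [-0.3, -0.7, -0.5]
gripper_width: 0.91
grasp_force: 0.0
```

Run:
```python
from h import *
import pickle
st=robot.observe();f=robot.grab_frame("wrist");pickle.dump(st,open('w1.pkl','wb'));cv2.imwrite('pics/w1.png',f[:,:,::-1])
print(st["tool_pos"],R.from_quat(st["eef_rot"]).as_matrix().round(3),st["dq"].round(3),st["qpos"].round(2))
print(onz("top",(272.5,206.5),.14), proj("wrist",(.505,.14,.14),st))
```

```text
[0.36893748 0.2641311  0.36965336] [[-0.948  0.317  0.003]
 [ 0.317  0.948 -0.002]
 [-0.003 -0.001 -1.   ]] [ 0.072  0.014  0.009  0.06  -0.017  0.106] [ 0.47  0.08  1.71 -0.    1.35 -0.78]
[0.50609212 0.14096847 0.14      ] [264.33808643 323.28652267]
```

View pics/w1.png

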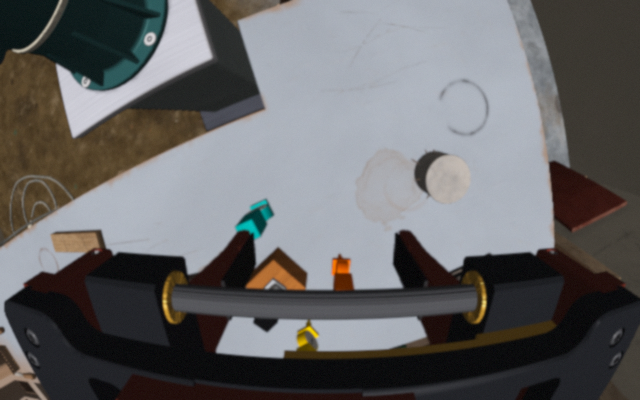

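The wrist view shows the black grip near (265,322), as predicted at (264,323). The gripper hides whatever lies on the tool's −x side. Next I go above and behind the lever bar and turn the tool.

Emit:
{"op": "arm_command", "data": {"commands": [[80, [-0.81, -0.77, 0], 0], [80, [-0.81, -0.77, 0], 0], [80, [-0.81, -0.77, 0], 0], [80, [-0.81, -0.77, 0], 0], [80, [-0.81, -0.77, 0], 0], [80, [-0.81, -0.77, 0], 0], [80, [-0.81, -0.77, 0], 0], [80, [-0.81, -0.77, 0], 0], [80, [-0.81, -0.77, 0], 0], [80, [-0.81, -0.77, 0], 0], [80, [-0.81, -0.77, 0], 0], [80, [-0.81, -0.77, 0], 0]]}}

```text
time_s: 2.2
tool_pos: [0.557, -0.087, 0.368]
eef_rot: [0.158, 0.987, 0.0, -0.0]
ft_force: [0.0, 0.0, 0.1]
gripper_width: 0.91
grasp_force: 0.0
```

Emit:
{"op": "arm_command", "data": {"commands": [[60, [-0.81, -0.77, 0], 0], [60, [-0.81, -0.77, 0], 0], [60, [-0.81, -0.77, 0], 0], [60, [-0.81, -0.77, 0], 0], [60, [0, 0, 0], 1], [60, [0, 0, 0], 1], [60, [0, 0, 0], 1], [60, [0, 0, 0], 1], [60, [0, 0, 0], 1], [60, [0, 0, 0], 1], [60, [0, 0, 0], 1], [60, [0, 0, 0], 1]]}}

```text
time_s: 3.2
tool_pos: [0.6202, -0.2033, 0.3678]
eef_rot: [0.488, 0.873, 0.0, -0.001]
ft_force: [0.0, 0.0, -0.1]
gripper_width: 0.682
grasp_force: 0.0
```

Emit:
{"op": "arm_command", "data": {"commands": [[60, [0, 0, 0], 1], [60, [0, 0, 0], 1], [60, [0, 0, 0], 1], [60, [0, 0, 0], 1], [60, [0, 0, 0], 1], [60, [0, 0, 0], 1], [60, [0, 0, 0], 1], [60, [0, 0, 0], 1], [60, [0, 0, 0], 1], [60, [0, 0, 0], 1], [60, [0, 0, 0], 1], [60, [0, 0, 0], 1]]}}

```text
time_s: 4.2
tool_pos: [0.6202, -0.2033, 0.3678]
eef_rot: [0.859, 0.512, -0.0, -0.001]
ft_force: [0.0, 0.3, -0.2]
gripper_width: 0.68
grasp_force: 0.0
```

Emit:
{"op": "arm_command", "data": {"commands": [[60, [0, 0, 0], 1], [60, [0, 0, 0], 1], [60, [0, 0, 0], 1], [60, [0, 0, 0], 1], [60, [0, 0, 0], 1], [60, [0, 0, 0], 1], [60, [0, 0, 0], 1], [60, [0, 0, 0], 1], [60, [0, 0, 0], 1], [60, [0, 0, 0], 0], [60, [0, 0, 0], 0]]}}

```text
time_s: 5.12
tool_pos: [0.62, -0.2038, 0.368]
eef_rot: [0.989, 0.147, -0.0, -0.0]
ft_force: [0.4, -0.6, 0.1]
gripper_width: 0.687
grasp_force: 0.0
```

Run:
```python
from h import *
import pickle
st=robot.observe();f=robot.grab_frame("wrist");pickle.dump(st,open('w2.pkl','wb'));cv2.imwrite('pics/w2.png',f[:,:,::-1])
M=R.from_quat(st["eef_rot"]).as_matrix()
print(st["tool_pos"],M.round(3),np.degrees(np.arctan2(M[1,0],M[0,0])),st["qpos"].round(2))
for n in("side","top"):cv2.imwrite(f'pics/{n}2.png',robot.grab_frame(n)[:,:,::-1])
t=cv2.imread('pics/top2.png')[150:260,330:450];s=cv2.imread('pics/side2.png')[120:240,255:375]
cv2.imwrite('pics/v2.png',np.hstack([cv2.resize(t,(390,360)),cv2.resize(s,(390,390))[:360]]))
```

```text
[ 0.62001607 -0.20382447  0.36804455] [[ 0.957  0.291 -0.001]
 [ 0.291 -0.957  0.001]
 [-0.001 -0.001 -1.   ]] 16.945618748032242 [-0.42  0.39  1.3   0.    1.45  0.85]
```

View pics/v2.png

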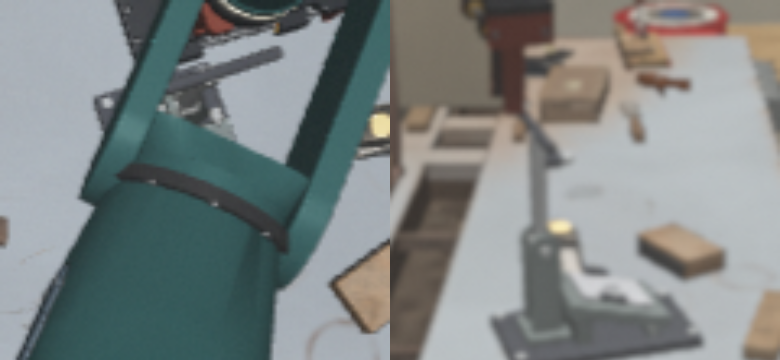

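The side view shows the fingers behind the bar, at right in the press's +x. Now lower them beside the bar.

Emit:
{"op": "arm_command", "data": {"commands": [[60, [0, 0.2, 0.5], 0], [60, [0, 0, 0.6], 0], [60, [0, 0, 0.6], 0], [60, [-0.2, 0, 0], 0], [60, [-0.2, 0, 0], 0], [60, [0, 0, 0], 0]]}}

```text
time_s: 5.77
tool_pos: [0.6094, -0.2145, 0.3184]
eef_rot: [0.989, 0.146, 0.0, -0.0]
ft_force: [2.2, 0.4, -1.3]
gripper_width: 0.682
grasp_force: 1.0
```

Emit:
{"op": "arm_command", "data": {"commands": [[60, [-0.37, 0, 0.02], 0], [60, [-0.37, 0, 0.02], 0], [60, [-0.38, 0, 0.05], 0], [60, [-0.38, 0, 0.05], 0], [60, [-0.34, 0, 0.12], 0], [60, [-0.34, 0, 0.12], 0], [60, [-0.32, 0, 0.16], 0], [60, [-0.32, 0, 0.16], 0], [60, [-0.32, 0, 0.21], 0], [60, [-0.32, 0, 0.21], 0], [60, [-0.29, 0, 0.27], 0], [60, [-0.29, 0, 0.27], 0]]}}

```text
time_s: 6.77
tool_pos: [0.5022, -0.2474, 0.2679]
eef_rot: [0.989, 0.145, 0.011, -0.0]
ft_force: [47.3, 14.9, -27.9]
gripper_width: 0.684
grasp_force: 24.2
```

Run:
```python
from h import *
st=robot.observe();print(st["tool_pos"],st["ft_force"])
s=robot.grab_frame("side")[130:250,255:375,::-1]
cv2.imwrite('pics/v3.png',cv2.resize(s,(480,480)))
```

```text
[ 0.50219432 -0.24744037  0.2679344 ] [ 47.31494855  14.93148104 -27.91732568]
```

View pics/v3.png

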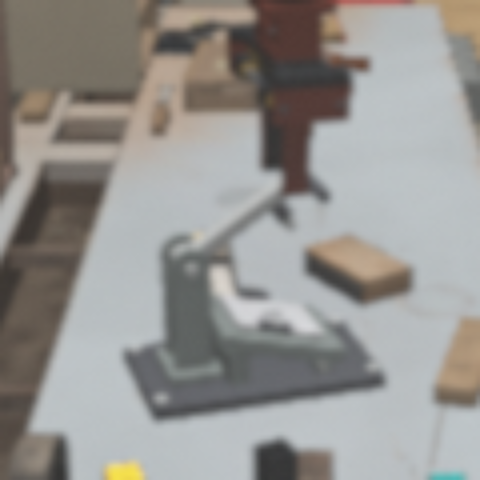

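The picture shows the lever near 57° with the fingertip on the inner side of the bar, so I was pulling it outward at about 55 N. I'll back off along the arc and come over the bar a little higher.

Emit:
{"op": "arm_command", "data": {"commands": [[60, [0.4, 0, -0.2], 0], [60, [0.4, 0, -0.3], 0], [60, [0.35, 0, -0.5], 0], [60, [0, 0, -0.1], 0], [60, [0, 0, 0], 0]]}}

```text
time_s: 7.23
tool_pos: [0.5287, -0.2392, 0.3024]
eef_rot: [0.989, 0.146, 0.003, 0.001]
ft_force: [7.3, 1.8, -5.0]
gripper_width: 0.681
grasp_force: 3.8
```

```bash
cat >> h.py <<'E'
def press():
    st=robot.observe();M=R.from_quat(st["eef_rot"]).as_matrix();d=st["tool_pos"]-[.5337,-.2373,0];c,s=np.cos(.302),np.sin(.302)
    print("TCPpress mm",np.round(1e3*np.array([c*d[0]+s*d[1],-s*d[0]+c*d[1],d[2]]),1),"F press",np.round([c*st["ft_force"][0]+s*st["ft_force"][1],-s*st["ft_force"][0]+c*st["ft_force"][1],st["ft_force"][2]],1),"yaw",np.degrees(np.arctan2(M[1,0],M[0,0])).round(2),"t",st["time_s"])
E
python3 -c "
from h import *
press()"
```

```text
TCPpress mm [-5.300e+00 -3.000e-01  3.024e+02] F press [ 7.5 -0.4 -5. ] yaw 16.77 t 7.2333
```

Emit:
{"op": "arm_command", "data": {"commands": [[60, [-0.15, 0, -0.05], 0], [60, [-0.15, 0, -0.02], 0], [60, [-0.15, 0, 0], 0], [60, [-0.15, 0, 0.07], 0], [60, [0, 0, 0], 0]]}}

```text
time_s: 7.65
tool_pos: [0.5082, -0.2453, 0.3012]
eef_rot: [0.989, 0.145, -0.001, 0.001]
ft_force: [-1.0, -0.9, 5.0]
gripper_width: 0.679
grasp_force: 2.3
```

```bash
python3 -c "
from h import *
press()"
```

```text
TCPpress mm [-26.7  -0.  301.2] F press [-1.2 -0.5  5. ] yaw 16.7 t 7.65
```

The bar is now under the fingertips, with 5 N upward. I follow the arc down.

Emit:
{"op": "arm_command", "data": {"commands": [[60, [-0.23, 0, 0.23], 0], [60, [-0.3, 0, 0.37], 0], [60, [-0.27, 0, 0.5], 0], [60, [-0.2, 0, 0.6], 0], [60, [-0.13, 0, 0.67], 0], [60, [-0.07, 0, 0.67], 0], [60, [0, 0, 0.4], 0], [60, [0, 0, 0], 0]]}}

```text
time_s: 8.32
tool_pos: [0.4731, -0.2552, 0.1957]
eef_rot: [0.989, 0.145, -0.002, -0.001]
ft_force: [-2.2, -2.6, 3.7]
gripper_width: 0.683
grasp_force: 2.0
```

```bash
python3 -c "
from h import *
press()
s=robot.grab_frame('side')[130:250,255:375,::-1]
cv2.imwrite('pics/v4.png',cv2.resize(s,(480,480)))"
```

```text
TCPpress mm [-63.2   0.9 195.7] F press [-2.9 -1.8  3.7] yaw 16.72 t 8.3167
```

View pics/v4.png

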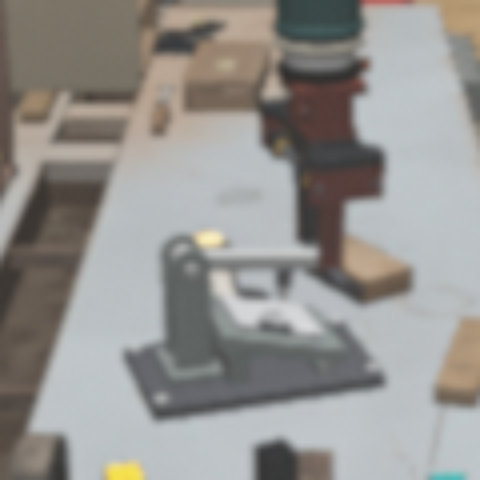

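The lever is near horizontal with the fingertips on the bar. Keep pressing to the stop.

Emit:
{"op": "arm_command", "data": {"commands": [[60, [0, 0, 0.25], 0], [60, [0, 0, 0.2], 0], [60, [0, 0, 0], 0]]}}

```text
time_s: 8.62
tool_pos: [0.4752, -0.2548, 0.1845]
eef_rot: [0.989, 0.145, 0.0, -0.0]
ft_force: [0.1, 0.2, 5.5]
gripper_width: 0.689
grasp_force: 2.3
```

Emit:
{"op": "arm_command", "data": {"commands": [[60, [0, 0, 0.15], 0], [60, [0, 0, 0], 0]]}}

```text
time_s: 8.78
tool_pos: [0.4757, -0.2547, 0.1804]
eef_rot: [0.989, 0.145, 0.001, -0.0]
ft_force: [0.7, 2.0, 5.7]
gripper_width: 0.682
grasp_force: 2.6
```

Emit:
{"op": "arm_command", "data": {"commands": [[60, [0, 0, 0.15], 0], [60, [0, 0, 0], 0]]}}

```text
time_s: 8.95
tool_pos: [0.4762, -0.2546, 0.1767]
eef_rot: [0.989, 0.145, 0.001, 0.0]
ft_force: [0.8, 4.0, 12.5]
gripper_width: 0.684
grasp_force: 6.5
```

Emit:
{"op": "arm_command", "data": {"commands": [[60, [0, 0, 0.1], 0], [60, [0, 0, 0], 0]]}}

```text
time_s: 9.12
tool_pos: [0.4765, -0.2545, 0.1754]
eef_rot: [0.989, 0.145, 0.001, 0.0]
ft_force: [-2.1, 7.2, 27.7]
gripper_width: 0.687
grasp_force: 14.1
```

Emit:
{"op": "arm_command", "data": {"commands": [[60, [0, 0, 0.05], 0], [60, [0, 0, 0], 0], [60, [0, 0, 0], 0]]}}

```text
time_s: 9.37
tool_pos: [0.4766, -0.2545, 0.175]
eef_rot: [0.989, 0.145, 0.002, 0.001]
ft_force: [-3.0, 7.7, 34.9]
gripper_width: 0.686
grasp_force: 17.2
```

```bash
python3 -c "
from h import *
press()"
```

```text
TCPpress mm [-59.6   0.6 175. ] F press [-0.5  8.2 34.9] yaw 16.72 t 9.3667
```

The lever is on its stop, with the force jumping to 35 N at a nearly steady height. I guide it back up along the arc.

Emit:
{"op": "arm_command", "data": {"commands": [[60, [-0.2, 0, -0.77], 0], [60, [-0.03, 0, -0.67], 0], [60, [0.1, 0, -0.9], 0], [60, [0.22, 0, -0.52], 0], [60, [0.22, 0, -0.52], 0], [60, [0.35, 0, -0.45], 0], [60, [0.35, 0, -0.45], 0], [60, [0.45, 0, -0.35], 0], [60, [0.45, 0, -0.35], 0], [60, [0.52, 0, -0.25], 0], [60, [0.52, 0, -0.25], 0], [60, [0.5, 0, -0.3], 0]]}}

```text
time_s: 10.37
tool_pos: [0.5744, -0.2245, 0.3449]
eef_rot: [0.989, 0.146, -0.0, -0.0]
ft_force: [0.5, 0.3, 0.4]
gripper_width: 0.686
grasp_force: 0.0
```

Emit:
{"op": "arm_command", "data": {"commands": [[60, [0.2, 0, -0.6], 0], [60, [0, 0, -0.8], 0], [60, [0, 0, 0], 0]]}}

```text
time_s: 10.62
tool_pos: [0.5817, -0.2237, 0.3909]
eef_rot: [0.989, 0.146, 0.003, 0.002]
ft_force: [0.5, -0.2, 0.9]
gripper_width: 0.679
grasp_force: 0.0
```

```bash
python3 -c "
from h import *
import pickle
press()
st=robot.observe();pickle.dump(st,open('w5.pkl','wb'))
w=robot.grab_frame('wrist')[:,:,::-1]
s=robot.grab_frame('side')[:,:,::-1];cv2.imwrite('pics/w5.png',w);cv2.imwrite('pics/s5.png',s)
cv2.imwrite('pics/v5.png',np.hstack([cv2.resize(s[130:250,270:360],(300,400)),w[:,100:600]]))"
```

```text
TCPpress mm [ 49.9  -1.3 390.9] F press [ 0.5 -0.3  0.9] yaw 16.79 t 10.6167
```

View pics/v5.png

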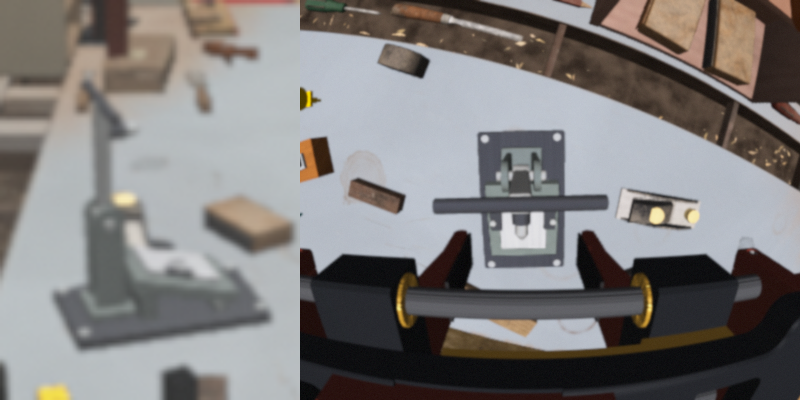

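The lever is upright again. The wrist view shows the press square to the tool: bar ends at (235,206) and (407,203) in the full picture, base corners near (279,132), (363,131), (365,266), (285,266). The remaining checks are numeric: spot, press yaw and gauge.

Run:
```python
from h import *
import pickle
np.set_printoptions(precision=4,suppress=True)
st=pickle.load(open('w5.pkl','rb'));w=cv2.imread('pics/w5.png');t=cv2.imread('pics/top0.png')
print("spot pred w5",proj("wrist",(.5144,-.244,.06),st))
W=np.array([onz("wrist",p,.012,st) for p in[(279,132),(363,131),(365,266),(285,266)]]);print(W,W.mean(0))
for a,b in((3,0),(2,1)):d=W[b]-W[a];print("yaw",np.degrees(np.arctan2(d[1],d[0])))
# spot in top0: dark within plate
def dark(im,x0,y0,x1,y1,name):
    g=cv2.cvtColor(im,cv2.COLOR_BGR2GRAY)[y0:y1,x0:x1];print(name);print(g)
dark(t,384,201,400,215,"top")
u=proj("wrist",(.5144,-.244,.06),st).astype(int);dark(w,u[0]-11,u[1]-10,u[0]+11,u[1]+10,"w %s"%u)
# gauge grip top in top0
dark(t,266,200,284,218,"gauge")
```

```text
spot pred w5 [322.6706 225.7293]
[[ 0.6197 -0.1444  0.012 ]
 [ 0.6571 -0.2635  0.012 ]
 [ 0.4512 -0.3364  0.012 ]
 [ 0.4131 -0.2094  0.012 ]] [ 0.5353 -0.2384  0.012 ]
yaw 17.45120187977716
yaw 19.491505812606395
top
[[185 187 188 185 184 186 185 187 188 186 189 188 187 187 163  73]
 [186 187 188 188 185 184 184 185 187 187 188 188 186 189 171 110]
 [186 187 189 189 186 184 185 185 187 185 186 191 189 186 168 104]
 [186 187 188 190 186 183 186 187 185 187 185 189 191 188 187 168]
 [185 186 190 189 187 186 175 151 168 187 187 186 190 189 187 166]
 [187 188 189 190 189 178 151 141 152 153 187 187 190 188 187 168]
 [188 187 187 189 181 159 153 149 173 151 188 186 190 189 187 188]
 [188 188 189 189 177 153 177 160 152 152 189 188 188 189 187 186]
 [188 187 188 189 191 176 143 152 133 154 190 189 187 189 189 186]
 [188 189 189 189 192 191 180 160 169 188 188 188 188 189 188 187]
 [189 189 189 189 191 190 189 186 187 187 188 189 188 189 187 186]
 [189 189 189 189 190 189 188 186 186 186 187 188 188 187 188 186]
 [187 188 190 188 190 191 191 187 185 186 188 189 187 187 188 188]
 [186 188 18
[... 2585 characters left out ...]
 92 112 101 121 120 122]
 [124 125 125 113  69  72  74  72  71  70  59  33  71 105  85 114 124 123]
 [124 125 126 115  84  78  75  73  65  35  31  30  47  79 109 126 126 123]
 [125 122 123 131 128  66  71  40  34  32  35  55 105 148 135 123 120 120]
 [124 124 111  94 117  77  33  33  37  47  87 143 177 167 125 121 119 121]
 [121 118 119 116 125 125  63  48  85 143 179 168 107 102 120 121 123 123]
 [133 118 119 112  98 102 111 152 176 160 115 102 119 119 121 123 123 123]
 [133 121 121 122 125 126 128 159 179  89 118 121 122 123 121 123 122 123]
 [147 123 122 125 127 125 123 117 117 120 120 121 122 122 121 123 123 121]
 [155 139 127 123 121 117 119 118 120 121 120 120 121 123 122 122 119 109]]
```

Emit:
{"op": "arm_command", "data": {"commands": [[75, [-0.9, 0, 0.2], 0], [75, [-0.9, 0, 0.2], 0], [75, [-0.9, 0, 0.2], 0], [75, [-0.9, 0, 0.2], 0], [75, [-0.9, 0, 0.2], 0], [75, [0, 0, 0], 0], [75, [0, 0, 0], 0]]}}

```text
time_s: 11.3
tool_pos: [0.4488, -0.2619, 0.3548]
eef_rot: [0.99, 0.144, -0.001, -0.001]
ft_force: [-0.5, 0.6, 1.0]
gripper_width: 0.856
grasp_force: 0.0
```

Run:
```python
from h import *
import pickle
np.set_printoptions(precision=4,suppress=True)
st=robot.observe();w=robot.grab_frame("wrist")[:,:,::-1].copy();cv2.imwrite('pics/w6.png',w);pickle.dump(st,open('w6.pkl','wb'));press()
t=cv2.imread('pics/top0.png')
def cen(im,x0,y0,x1,y1):
    g=cv2.cvtColor(im,cv2.COLOR_BGR2GRAY)[y0:y1,x0:x1].astype(float);m=np.clip(np.median(g)-8-g,0,None);Y,X=np.mgrid[y0:y1,x0:x1]
    return np.array([(X*m).sum(),(Y*m).sum()])/m.sum(),(m>15).sum()
ct,_=cen(t,386,203,396,213);print("top",ct,onz("top",ct,.06))
u=proj("wrist",onz("top",ct,.06),st);print("pred",u)
x,y=u.astype(int)
g=cv2.cvtColor(w,cv2.COLOR_BGR2GRAY)
for _ in range(3):
    cw,n=cen(w,x-17,y-17,x+18,y+18);x,y=cw.round().astype(int)
print("w",cw,n,onz("wrist",cw,.06,st));print(tri([ray("top",ct),ray("wrist",cw,st)]))
print(g[y-18:y+19:2,x-24:x+25:2])
```

```text
TCPpress mm [-87.1   1.2 355.4] F press [-0.  -1.2 -0.3] yaw 16.66 t 11.35
top [391.2528 207.476 ] [ 0.5158 -0.2429  0.06  ]
pred [325.1717 122.9583]
w [325.3869 122.7009] 104 [ 0.5162 -0.243   0.06  ]
(array([ 0.5161, -0.2431,  0.0586]), [np.float64(0.00011269280007207994), np.float64(0.00011269280007197)])
[[180 207 209 207 207 207 210 209 210 208 204 205 206 205 206 209 209 204
  207 210 209 209 205 209 176]
 [162 205 207 206 209 207 209 208 211 207 204 206 206 205 206 209 209 205
  207 212 210 209 206 206 176]
 [155 204 208 206 207 207 209 209 211 208 207 206 206 205 205 209 208 205
  207 211 208 207 206 207 174]
 [150 204 206 207 208 208 208 209 211 209 206 205 205 205 205 206 209 207
  208 211 210 208 205 207 177]
 [148 205 207 207 208 208 209 209 211 208 206 206 207 205 205 208 209 207
  207 212 208 209 205 208 175]
 [146 205 208 206 208 208 210 210 212 209 207 205 203 203 205 208 210 207
  208 212 210 208 205 207 177]
 [146 205 209 208 209 208 211 211 213 207 198 179 167 170 187 205 209 208
  209 212 210 208 205 208 175]
 [147 207 208 207 209 208 209 210 211 200 158 160 180 1
[... 505 characters left out ...]
12 211 201 186 174 176 194 208 210 208
  208 210 210 208 206 210 211]
 [208 207 208 210 210 209 211 212 214 210 208 206 204 205 207 208 210 208
  208 212 210 209 206 209 212]
 [206 209 207 210 208 211 210 212 213 213 208 207 206 208 208 208 211 210
  207 211 211 210 207 207 211]
 [206 210 209 210 211 212 208 210 213 213 209 207 208 207 206 209 211 209
  206 211 210 210 205 208 210]
 [204 209 209 211 210 210 210 209 213 212 209 208 208 207 208 209 211 209
  207 211 209 209 206 209 211]
 [203 208 209 210 211 212 210 211 213 212 209 206 206 208 207 208 211 210
  208 210 211 210 205 207 212]
 [202 208 207 210 210 210 210 211 213 212 209 207 207 208 208 208 210 210
  208 209 208 209 206 208 210]]
```

The dot measured from two views is (0.5161, −0.2430), height 0.0586 (0.060 expected). Next I move to the gauge.

Emit:
{"op": "arm_command", "data": {"commands": [[75, [0.29, -0.92, 0], 0], [75, [0.29, -0.92, 0], 0], [75, [0.29, -0.92, 0], 0], [75, [0.29, -0.92, 0], 0], [75, [0.29, -0.92, 0], 0], [75, [0.29, -0.92, 0], 0], [75, [0.29, -0.92, 0], 0], [75, [0.29, -0.92, 0], 0], [75, [0.29, -0.92, 0], 0], [75, [0.29, -0.92, 0], 0], [75, [0.29, -0.92, 0], 0], [75, [0.29, -0.92, 0], 0]]}}

```text
time_s: 12.35
tool_pos: [0.4559, 0.0873, 0.3562]
eef_rot: [0.989, 0.146, 0.0, -0.0]
ft_force: [0.4, 0.1, 0.5]
gripper_width: 0.853
grasp_force: 0.0
```

Emit:
{"op": "arm_command", "data": {"commands": [[70, [0.29, -0.92, 0], 0], [70, [0, 0, 0], -1], [70, [0, 0, 0], -1], [70, [0, 0, 0.5], -0.1], [70, [0, 0, 0], 0], [70, [0, 0, 0], 0]]}}

```text
time_s: 12.85
tool_pos: [0.4557, 0.1146, 0.3405]
eef_rot: [0.972, 0.236, -0.001, -0.0]
ft_force: [-0.4, 0.6, -0.3]
gripper_width: 0.799
grasp_force: 0.0
```

Run:
```python
from h import *
import pickle
np.set_printoptions(precision=4,suppress=True)
st=robot.observe();w=robot.grab_frame("wrist")[:,:,::-1].copy();cv2.imwrite('pics/w7.png',w);pickle.dump(st,open('w7.pkl','wb'));press();print(st["tool_pos"])
t=cv2.imread('pics/top0.png')
hs=cv2.cvtColor(w,cv2.COLOR_BGR2HSV)
u=proj("wrist",(.506,.141,.14),st);print("grip top pred",u,"seat",proj("wrist",(.506,.141,.05),st))
# block top: brown
x0,y0,x1,y1=int(u[0]-110),max(0,int(u[1]-110)),int(u[0]+110),int(u[1]+130)
h=hs[y0:y1,x0:x1];print(x0,y0)
br=((h[...,1]>90)&(h[...,0]<22)).astype(np.uint8)
for c in cv2.findContours(br,0,1)[0]:
    if cv2.contourArea(c)>400:
        r=cv2.minAreaRect(c);print("brown",r,cv2.boundingRect(c));
g=w[y0:y1,x0:x1].max(2)
k,l,s,ce=cv2.connectedComponentsWithStats((g<95).astype(np.uint8))
for i in range(1,k):
    if s[i][4]>150:
        m=(l==i).astype(np.uint8);print("dark",s[i],ce[i]+[x0,y0])
```

```text
TCPpress mm [ 30.4 358.9 341. ] F press [-0.1  0.4 -0.1] yaw 27.23 t 12.9
[0.4557 0.1146 0.3405]
grip top pred [323.4811 136.9335] seat [323.6885 133.6006]
213 26
brown ((192.9853515625, 225.8671417236328), (48.41836166381836, 16.85621452331543), 50.013118743896484) (178, 206, 38, 34)
brown ((28.543350219726562, 225.9115753173828), (16.050121307373047, 47.79209899902344), 40.15599822998047) (7, 206, 39, 34)
brown ((110.89498901367188, 109.0704345703125), (54.88802719116211, 53.82965850830078), 1.6846843957901) (84, 82, 56, 55)
brown ((26.000003814697266, 68.5), (40.305084228515625, 36.06244659423828), 45.0) (1, 51, 49, 36)
dark [132  22  22  11 156] [354.9744  53.2179]
dark [ 19  56  28  30 259] [244.4749  99.3745]
dark [ 98 100  27  26 662] [324.1042 138.4396]
dark [195 170  20  18 162] [417.6049 204.4012]
dark [   0  176   65   64 1519] [250.8966 239.2488]
dark [ 172  204   46   36 1016] [401.1978 251.2323]
```

View pics/w7.png

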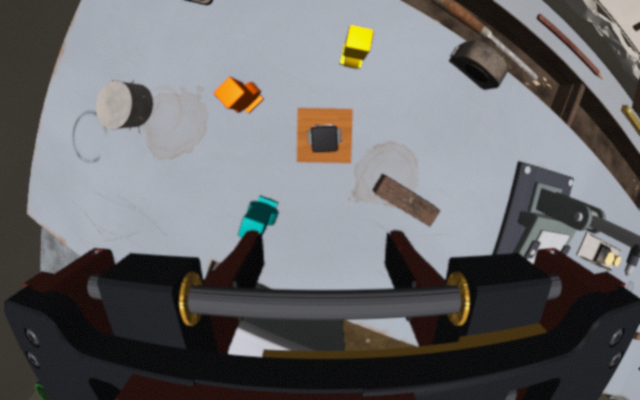

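The wrist view shows the block at (324,135) and the grip at (324,138), seen from directly above and aligned with the tool. I check height by two views, then descend.

Run:
```python
from h import *
import pickle
st=pickle.load(open('w7.pkl','rb'))
print(tri([ray("top",(272.4,206.7)),ray("wrist",(324.1,138.4),st)]))
q=[onz("wrist",(324.1,138.4),.14,st),onz("wrist",(323.9,135.1),.05,st)]
M=R.from_quat(st["eef_rot"]).as_matrix()
for p in q:print(p,M.T@(p-st["tool_pos"])/.03)
```

```text
(array([0.50504046, 0.14039377, 0.14518554]), [np.float64(0.00046802004283953583), np.float64(0.00046802004283959334)])
[0.50506642 0.1398876  0.14      ] [1.86038212 0.01035187 6.68000124]
[0.50451169 0.13994831 0.05      ] [1.84993105e+00 2.50465830e-03 9.68003044e+00]
```

Emit:
{"op": "arm_command", "data": {"commands": [[70, [0.6, 0, 0.2], 0], [70, [0.6, 0, 0.2], 0], [70, [0.63, 0, 0.2], 0], [70, [0, 0, 0.4], 0], [70, [0, 0, 0], 0]]}}

```text
time_s: 13.32
tool_pos: [0.5049, 0.1393, 0.3097]
eef_rot: [0.972, 0.235, -0.001, -0.0]
ft_force: [-0.5, -0.5, -0.7]
gripper_width: 0.797
grasp_force: 0.0
```

Emit:
{"op": "arm_command", "data": {"commands": [[70, [0, 0, 0.85], 0], [70, [0, 0, 0.85], 0], [70, [0, 0, 0.85], 0], [70, [0, 0, 0.85], 0], [70, [0, 0, 0.6], 0], [70, [0, 0, 0.25], 0], [10, [0, 0, 0], 0], [10, [0, 0, 0], 0], [10, [0, 0, 0], 0], [10, [0, 0, 0], 0], [10, [0, 0, 0], 0], [10, [0, 0, 0], 0]], "grip_force": 10}}

```text
time_s: 14.32
tool_pos: [0.5051, 0.1391, 0.1844]
eef_rot: [0.972, 0.235, 0.001, 0.0]
ft_force: [-0.8, 0.2, 0.8]
gripper_width: 0.376
grasp_force: 0.0
```

Emit:
{"op": "arm_command", "data": {"commands": [[10, [0, 0, 0], 0], [10, [0, 0, 0], 0], [10, [0, 0, 0], 0], [10, [0, 0, 0], 0]]}}

```text
time_s: 14.65
tool_pos: [0.5048, 0.1391, 0.184]
eef_rot: [0.972, 0.235, 0.0, 0.0]
ft_force: [-1.0, 0.7, 5.7]
gripper_width: 0.28
grasp_force: 9.9
```

The grip is held at 24.6 mm opening. The tool cannot tilt, so I'll lift the gauge partly and lean it about the pads against the hole's rim by about 15°.

Emit:
{"op": "arm_command", "data": {"commands": [[10, [0, 0, -0.3], 0], [10, [0, 0, -0.3], 0], [10, [0, 0, 0], 0]]}}

```text
time_s: 14.9
tool_pos: [0.5055, 0.1392, 0.2033]
eef_rot: [0.972, 0.235, 0.001, 0.0]
ft_force: [1.1, -0.1, -1.1]
gripper_width: 0.277
grasp_force: 9.9
```

Emit:
{"op": "arm_command", "data": {"commands": [[10, [-0.11, 0, 0], 0], [10, [-0.11, 0, 0], 0], [10, [-0.11, 0, 0], 0], [10, [-0.11, 0, 0], 0], [10, [0, 0, 0], 0]]}}

```text
time_s: 15.32
tool_pos: [0.4921, 0.1327, 0.2014]
eef_rot: [0.972, 0.235, -0.0, 0.0]
ft_force: [0.5, 1.4, -1.3]
gripper_width: 0.272
grasp_force: 10.0
```

Emit:
{"op": "arm_command", "data": {"commands": [[10, [-0.11, 0, 0], 0], [10, [-0.11, 0, 0], 0], [10, [-0.11, 0, 0], 0], [10, [-0.11, 0, 0], 0], [10, [0, 0, 0], 0], [10, [0, 0, 0], 0]]}}

```text
time_s: 15.82
tool_pos: [0.4804, 0.1267, 0.2014]
eef_rot: [0.972, 0.235, -0.001, 0.0]
ft_force: [-0.4, 0.3, -0.6]
gripper_width: 0.272
grasp_force: 10.0
```

Run:
```python
from h import *
st=robot.observe();M=R.from_quat(st["eef_rot"]).as_matrix()
print(st["tool_pos"],M.T@(st["tool_pos"]-[.5045,.1399,.184])*1e3,"F tool",M.T@st["ft_force"],"T",M.T@st["ft_torque"],st["gripper_width"])
```

```text
[0.4804374  0.12667419 0.20143424] [-27.47174675   0.74656193 -17.39623999] F tool [-0.19489132 -0.45136161  0.57609963] T [ 0.09652557 -0.12477976 -0.03610411] 0.27205318248708105
```

Emit:
{"op": "arm_command", "data": {"commands": [[10, [0, 0, 0], 0], [10, [0, 0, 0], 0], [10, [0, 0, -0.3], 0], [10, [0, 0, -0.5], 0], [10, [0, 0, -0.9], 0], [10, [0, 0, -0.9], 0], [10, [0, 0, -0.9], 0], [10, [0, 0, -0.9], 0], [10, [0, 0, -0.9], 0], [10, [0, 0, -0.9], 0], [10, [0, 0, 0], 0], [10, [0, 0, 0], 0]], "grip_force": 25}}

```text
time_s: 16.82
tool_pos: [0.4817, 0.127, 0.3894]
eef_rot: [0.972, 0.235, 0.002, 0.0]
ft_force: [-0.8, -0.3, -1.0]
gripper_width: 0.272
grasp_force: 25.0
```

```bash
cat > cap.py <<'E'
from h import *
import pickle,sys
k=sys.argv[1];st=robot.observe();pickle.dump(st,open(f'{k}.pkl','wb'))
for n in("wrist","side","top"):cv2.imwrite(f'pics/{k}{n}.png',robot.grab_frame(n)[:,:,::-1])
print(st["tool_pos"],st["ft_force"],st["gripper_width"])
E
python3 cap.py A
```

```text
[0.48168122 0.12702114 0.38939725] [-0.76539662 -0.2923109  -1.02585736] 0.27154563233103846
```

Emit:
{"op": "arm_command", "data": {"commands": [[10, [-0.46, 0.94, 0], 0], [10, [-0.46, 0.94, 0], 0], [10, [-0.46, 0.94, 0], 0], [10, [-0.46, 0.94, 0], 0], [10, [-0.46, 0.94, 0], 0], [10, [-0.46, 0.94, 0], 0], [10, [0, 0, 0], 0], [10, [0, 0, 0], 0]]}}

```text
time_s: 17.63
tool_pos: [0.4843, -0.0625, 0.3859]
eef_rot: [0.972, 0.234, -0.001, -0.001]
ft_force: [0.7, 0.2, -1.3]
gripper_width: 0.272
grasp_force: 25.0
```

```bash
python3 cap.py B
python3 - <<'E'
from h import *
import pickle
A,B=[cv2.imread(f'pics/{k}wrist.png').astype(int) for k in "AB"]
st=pickle.load(open('B.pkl','rb'));M=R.from_quat(st["eef_rot"]).as_matrix()
P=lambda *v:proj("wrist",st["tool_pos"]+M@np.array(v),st).round(1)
for th in(0,10,15,20):
    t=np.radians(th);print(th,"tip",P(.113*np.sin(t),0,.061+.113*np.cos(t)),"stem end",P(.098*np.sin(t),0,.061+.098*np.cos(t)),"seat",P(.073*np.sin(t),0,.061+.073*np.cos(t)))
d=np.abs(A-B).max(2)
g=B.max(2)
print("static mask ( # static dark,+ static light,. moving)")
for y in range(150,262,3):print(y,''.join('.' if d[y,x]>12 else ('#' if g[y,x]<90 else '+') for x in range(270,380,2)))
E
```

```text
[ 0.48427687 -0.06252046  0.38594238] [ 0.70790752  0.24885834 -1.30409287] 0.2718573263162737
0 tip [323.7 205.5] stem end [323.6 210.3] seat [323.6 219.8]
10 tip [323.7 183.4] stem end [323.7 190.2] seat [323.6 203.4]
15 tip [323.7 172.4] stem end [323.7 180.2] seat [323.6 195.4]
20 tip [323.7 161.5] stem end [323.7 170.4] seat [323.6 187.6]
static mask ( # static dark,+ static light,. moving)
150 .........................................+++++.+..+.+.+
153 .........................................+++++..+++++++
156 ........................................+...++++++++..+
159 ..............................................+.+.++...
162 +......................................................
165 +.+++..................................................
168 ++++.+++...............................................
171 +++.+.++..+............................................
174 +++...+....++..............+...........................
177 ++.++.+++..+.............+++++.........................
180 ++++.++++.++.......+++++++++++++++++...................
183 ++++++++.++++.+...+++++++++++++++++++
[... 878 characters left out ...]
+#######################++++............
231 .........++###++#######################++###++......+.+
234 ........+#####################################+++......
237 .......+#######################################+..+....
240 .......+#######################################++...+..
243 .......#########################################++++...
246 ......+#########################################++.+...
249 ......###########################################++....
252 .....#############################################....+
255 ....###############################################+...
258 ...#################################################++.
261 #######################################################
```

Run:
```python
from h import *
import pickle
A,B=[cv2.imread(f'pics/{k}wrist.png').astype(int) for k in "AB"]
st=pickle.load(open('B.pkl','rb'));M=R.from_quat(st["eef_rot"]).as_matrix()
P=lambda x,y,z:proj("wrist",st["tool_pos"]+M@np.array((x,y,z)),st).round(1)
for th in(11,13,15,17):
    t=np.radians(th);G=lambda gx,gy,gz:P((.073-gz)*np.sin(t)+gx*np.cos(t),gy,.061+(.073-gz)*np.cos(t)-gx*np.sin(t))
    print(th,"tipcap",P(.1105*np.sin(t)+.0025*np.cos(t+.15),0,.061+.1105*np.cos(t)),"shoulder",G(.013,.013,0),"dialfacebot",G(.008,0,.007),"gripedge",G(.012,.012,.044),"griptop",G(.012,.012,.090))
d=np.abs(A-B).max(2);g=B.mean(2).astype(int)
for y in range(166,216,1):print(y,'diff',d[y,314:336:3],'val',g[y,304:348:4])
```

```text
11 tipcap [323.7 179.5] shoulder [342.2 185. ] dialfacebot [323.6 195.6] gripedge [344.5 215.9] griptop [350.3 264.6]
13 tipcap [323.7 175.2] shoulder [342.3 181.9] dialfacebot [323.6 192.8] gripedge [344.6 214.8] griptop [350.3 266.2]
15 tipcap [323.7 170.9] shoulder [342.5 178.8] dialfacebot [323.6 189.9] gripedge [344.7 213.6] griptop [350.3 267.8]
17 tipcap [323.7 166.6] shoulder [342.6 175.8] dialfacebot [323.6 187.1] gripedge [344.8 212.5] griptop [350.3 269.4]
166 diff [ 75  74 152 154 154 155 158 155] val [ 97  87  92 104 197 198 200 201 198 199 199]
167 diff [ 68 100 149 147 151 151 153 156] val [101  91  97 119 196 193 201 200 199 200 199]
168 diff [ 65 120 153 126 138 156 155 154] val [101  95  99 138 198 177 199 202 201 201 199]
169 diff [ 65 135 147  86 114 153 153 152] val [102 100 103 160 196 151 196 200 198 199 201]
170 diff [ 56 146 139  45  75 148 152 155] val [103 102 104 177 192 127 191 200 200 199 202]
171 diff [ 75 153 135  19  47 144 155 154] val [103 102 107 189 186 117 183 200 200 200 201]
172 diff [ 96 149 129  13  34 148 149 151] val [102 102 107 194 184 11
[... 2810 characters left out ...]
7 6] val [119 120 118 118 118 119 116 116 116 119 120]
207 diff [5 7 8 6 7 9 7 7] val [119 119 118 119 121 122 118 120 119 119 119]
208 diff [ 8  7  4  7  7  5  6 10] val [122 117 118 118 117 117 117 118 117 118 118]
209 diff [7 7 5 3 4 6 9 4] val [114 108 109 106 106 109 108 109 107 108 115]
210 diff [5 6 7 5 6 8 3 4] val [107  80  80  80  81  79  79  79  81  81 108]
211 diff [1 5 4 6 1 3 4 2] val [94 45 47 47 47 45 47 48 48 48 95]
212 diff [1 3 5 2 4 3 1 4] val [80 24 21 21 25 23 21 23 20 22 79]
213 diff [2 1 4 6 1 2 2 3] val [66 15 11 12 10 12 13 13 12 16 67]
214 diff [4 9 1 4 4 1 4 7] val [52 13 10 12 11 12 12 13 12 13 50]
215 diff [4 3 2 5 2 2 5 2] val [39 10 11  9 12 12  9 11  9 12 43]
```

Relative to the grip edge, the static silhouette gives a lean of about 14.5–15.5°, with the tip about 30.5 mm ahead in tool x. That suits the 15° slope. Go over the dot.

Emit:
{"op": "arm_command", "data": {"commands": [[10, [-0.5, 0.94, 0], 0], [10, [-0.5, 0.94, 0], 0], [10, [-0.5, 0.94, 0], 0], [10, [-0.5, 0.94, 0], 0], [10, [-0.5, 0.94, 0], 0], [10, [-0.5, 0.94, 0], 0], [10, [0, 0, 0.5], 1], [10, [0, 0, 0.5], 0.94], [10, [0, 0, 0.5], 0], [10, [0, 0, 0.5], 0], [10, [0, 0, 0], 0], [10, [0, 0, 0], 0]]}}

```text
time_s: 18.78
tool_pos: [0.4823, -0.2515, 0.3269]
eef_rot: [0.988, 0.153, -0.001, -0.001]
ft_force: [-0.3, 0.1, -0.7]
gripper_width: 0.276
grasp_force: 25.0
```

```bash
python3 cap.py C
cat > d.py <<'E'
from h import *
import sys
def delta(tip=(.0305,0,.170)):
    st=robot.observe();M=R.from_quat(st["eef_rot"]).as_matrix()
    v=M.T@(np.array([.5161,-.2430,.0595])-st["tool_pos"])-np.array(tip)
    print("tip->dot, tool mm",(v*1e3).round(1),"yaw",np.degrees(np.arctan2(M[1,0],M[0,0])).round(2),"F tool",(M.T@st["ft_force"]).round(1),"z",M[:,2].round(4),"t",st["time_s"])
delta()
E
python3 d.py
python3 - <<'E'
from h import *
import pickle
w=cv2.imread('pics/Cwrist.png').mean(2).astype(int);st=pickle.load(open('C.pkl','rb'));M=R.from_quat(st["eef_rot"]).as_matrix()
print("dot px",proj("wrist",(.5161,-.2430,.0595),st),"tip",proj("wrist",st["tool_pos"]+M@[.0305,0,.170],st))
for y in range(140,184,2):print(y,w[y,300:350:2])
E
```

```text
[ 0.48229284 -0.25152743  0.32687061] [-0.28945392  0.10023556 -0.72144549] 0.27575960651083886
tip->dot, tool mm [ 3.6  0.3 99.2] yaw 17.59 F tool [ 1.1 -0.6  1.3] z [ 0.0014 -0.001  -1.    ] t 18.9333
dot px [326.14507576 153.81293639] tip [323.66758902 170.97535899]
140 [150 211 218 218 218 219 217 218 220 220 218 217 215 216 215 216 218 219
 217 216 220 219 219 218 216]
142 [139 208 217 218 217 217 217 219 220 221 217 215 217 215 214 215 217 220
 217 214 221 219 218 217 217]
144 [136 208 218 219 217 219 217 219 219 222 219 216 216 217 215 215 217 220
 217 215 220 218 220 218 215]
146 [131 208 217 218 218 218 218 221 220 221 219 216 212 212 213 216 217 220
 217 216 222 219 219 217 217]
148 [125 207 219 219 219 220 219 220 221 221 217 204 180 166 178 197 214 220
 218 215 220 221 220 217 217]
150 [125 207 217 219 219 219 218 220 220 222 207 158 167 184 178 161 185 217
 218 217 222 220 222 218 217]
152 [124 207 218 219 220 219 218 219 222 218 186 173 207 196 206 194 163 210
 216 216 222 220 220 218 218]
154 [119 208 219 220 219 219 218 220 221 218 173 193 204 143 179 206 165 203
 217
[... 823 characters left out ...]
 166 128 155 206 217 219 220
 219 216 220 220 220 216 215]
172 [215 217 217 220 220 221 219 219 223 222 201 132 106 118 194 216 218 219
 218 216 220 219 219 217 216]
174 [214 217 216 218 220 220 219 217 219 215 173 114 105 110 171 210 219 219
 218 216 217 217 219 215 217]
176 [214 217 211 197 195 192 192 192 191 173 124 108 104 103 116 167 188 193
 192 189 191 201 217 216 217]
178 [212 217 196 135 116 115 116 117 115 113 110 109 109 108 109 114 117 117
 115 119 117 142 203 213 214]
180 [211 216 193 155 156 155 156 158 158 156 159 157 159 158 157 158 156 157
 158 156 158 160 199 214 215]
182 [208 215 202 191 197 198 198 196 196 197 197 197 197 196 198 196 197 196
 197 196 195 188 201 213 213]
```

The dot is seen at (326.4,154), within half a pixel of the prediction, and the plunger's end is at (324,169). Descend to about 24 mm above it.

Emit:
{"op": "arm_command", "data": {"commands": [[10, [-0.1, 0, 0.5], 0], [10, [0, 0, 0.5], 0], [10, [0, 0, 0.5], 0], [10, [0, 0, 0.5], 0], [10, [0, 0, 0.4], 0], [10, [0, 0, 0.1], 0], [10, [0, 0, 0], 0], [10, [0, 0, 0], 0]]}}

```text
time_s: 19.6
tool_pos: [0.4801, -0.2542, 0.2536]
eef_rot: [0.988, 0.153, 0.001, 0.001]
ft_force: [0.4, -0.7, -1.3]
gripper_width: 0.273
grasp_force: 25.0
```

```bash
python3 cap.py D; python3 d.py
python3 - <<'E'
from h import *
import pickle
w=cv2.imread('pics/Dwrist.png').mean(2).astype(int);st=pickle.load(open('D.pkl','rb'));M=R.from_quat(st["eef_rot"]).as_matrix()
print("dot px",proj("wrist",(.5161,-.2430,.0595),st),"tip",proj("wrist",st["tool_pos"]+M@[.0305,0,.170],st))
for y in range(150,182,1):print(y,w[y,304:346:2])
E
```

```text
[ 0.48008031 -0.25416363  0.25357277] [ 0.37193274 -0.72391515 -1.31710538] 0.27257836143897846
tip->dot, tool mm [ 7.  -0.3 24.3] yaw 17.54 F tool [-0.1  0.5  2. ] z [ 0.0017 -0.0013 -1.    ] t 19.75
dot px [323.68008991 159.12500339] tip [323.66755833 170.97572339]
150 [217 216 220 221 223 221 218 217 215 216 211 214 214 217 220 222 217 215
 219 223 216]
151 [218 218 220 222 223 220 218 215 210 207 195 203 211 216 219 221 217 214
 219 222 219]
152 [219 218 221 221 223 222 217 212 191 177 164 177 196 213 220 220 219 214
 221 223 219]
153 [219 217 220 220 222 221 219 201 159 150 148 151 167 202 220 221 217 216
 219 223 217]
154 [218 217 220 221 221 220 212 178 146 165 175 166 151 181 217 221 218 215
 220 222 218]
155 [218 219 221 220 223 221 202 152 170 196 202 198 170 158 209 221 217 215
 220 223 218]
156 [218 217 221 222 223 219 189 148 198 210 211 212 195 154 203 221 219 215
 220 223 219]
157 [219 219 219 221 223 218 172 167 212 208 205 211 211 164 186 219 219 214
 221 222 219]
158 [220 218 220 222 223 216 157 183 216 194 177 201 213 173 169 218 217 216
 219 223 219]
159 [221 217 
[... 1379 characters left out ...]
3 218 211 170 115 105 112 170 211 219 221 219 215
 219 222 220]
175 [220 214 215 216 218 217 214 198 146 110 106 104 142 196 215 216 214 211
 214 218 219]
176 [215 198 194 195 197 194 190 170 121 107 104 100 116 168 192 194 193 188
 193 202 217]
177 [208 162 146 147 149 148 145 133 110 105 104 103 106 132 146 147 147 147
 148 173 213]
178 [201 136 117 116 116 118 116 111 111 109 110 110 110 113 117 116 117 117
 119 142 204]
179 [197 134 127 124 127 126 127 127 129 127 127 126 126 126 124 126 126 127
 126 140 198]
180 [198 158 156 156 158 157 157 158 159 158 157 156 157 158 159 157 156 155
 157 159 199]
181 [202 181 186 186 185 184 185 183 186 184 185 185 185 183 185 186 185 183
 185 179 201]
```

Emit:
{"op": "arm_command", "data": {"commands": [[10, [0.05, 0, 0.2], 0], [10, [0.05, 0, 0.2], 0], [10, [0.04, 0, 0.15], 0], [10, [0, 0, 0.05], 0], [10, [0, 0, 0], 0], [10, [0, 0, 0], 0]]}}

```text
time_s: 20.25
tool_pos: [0.4834, -0.2525, 0.2343]
eef_rot: [0.988, 0.152, -0.0, -0.0]
ft_force: [-1.0, 0.0, -2.4]
gripper_width: 0.276
grasp_force: 25.0
```

```bash
cat > look.py <<'E'
from h import *
import pickle,sys
k=sys.argv[1]
w=cv2.imread(f'pics/{k}wrist.png').mean(2).astype(int);st=pickle.load(open(f'{k}.pkl','rb'));M=R.from_quat(st["eef_rot"]).as_matrix()
print("dot px",proj("wrist",(.5161,-.2430,.0595),st),"tip",proj("wrist",st["tool_pos"]+M@[.0305,0,.170],st))
for y in range(156,181,1):print(y,w[y,308:342:2])
E
python3 cap.py E; python3 d.py; python3 look.py E
```

```text
[ 0.48338933 -0.25254155  0.23426692] [-0.96749503  0.00723574 -2.40963492] 0.2764869365937733
tip->dot, tool mm [3.4 0.4 5.2] yaw 17.54 F tool [-0.7 -0.6  0.5] z [ 2.e-04 -3.e-04 -1.e+00] t 20.4
dot px [324.68660338 165.78957827] tip [323.66706468 170.97533357]
156 [221 220 222 222 219 218 216 217 215 214 215 216 216 222 222 219 214]
157 [221 221 223 221 219 218 214 210 208 205 209 213 218 221 220 217 217]
158 [220 221 222 221 220 216 202 188 180 178 183 201 216 221 220 218 216]
159 [221 221 223 222 220 213 180 151 143 141 144 174 212 223 220 218 217]
160 [221 222 223 220 219 203 149 143 154 152 136 145 198 221 222 219 215]
161 [220 221 222 223 215 180 146 175 193 191 174 139 176 218 221 219 216]
162 [221 221 223 221 207 155 172 203 209 209 202 166 157 214 222 219 215]
163 [221 222 223 221 191 148 195 213 211 213 214 191 149 206 220 220 215]
164 [222 221 223 219 178 155 209 213 202 201 215 206 152 196 221 218 216]
165 [222 220 223 219 166 169 214 211 174 176 211 211 159 188 220 219 216]
166 [221 221 224 220 168 178 218 204 136 143 205 212 160 185 221 219 215]
167 [222 220 222 218 16
[... 312 characters left out ...]
7 125 186 174 162 215 223 218 217]
172 [221 222 222 222 215 179 136 116 106 111 156 157 182 218 221 219 217]
173 [221 222 222 223 217 197 137 106 106 109 133 169 203 220 222 220 215]
174 [219 220 223 224 218 204 143 106 105 103 132 188 213 220 220 219 215]
175 [216 215 218 219 213 198 139 105 104 100 126 187 212 215 217 214 210]
176 [193 194 196 196 192 171 121 106 104 100 115 165 190 194 195 192 188]
177 [152 149 150 148 147 133 110 107 107 105 107 130 146 148 148 147 147]
178 [117 117 117 118 117 115 111 111 110 111 108 113 118 118 116 117 117]
179 [127 127 126 125 125 127 125 126 127 126 127 128 128 127 126 126 128]
180 [158 159 158 158 156 157 157 157 158 157 159 157 156 157 156 159 159]
```

Emit:
{"op": "arm_command", "data": {"commands": [[10, [0.04, 0.017, 0.07], 0], [10, [0.04, 0, 0.07], 0], [10, [0, 0, 0], 0], [10, [0, 0, 0], 0]]}}

```text
time_s: 20.73
tool_pos: [0.4861, -0.2525, 0.2304]
eef_rot: [0.988, 0.152, 0.0, 0.0]
ft_force: [-0.2, -0.3, -0.9]
gripper_width: 0.271
grasp_force: 25.0
```

Emit:
{"op": "arm_command", "data": {"commands": [[10, [0.018, 0, 0.065], 0], [10, [0, 0, 0], 0], [10, [0, 0, 0], 0]]}}

```text
time_s: 20.98
tool_pos: [0.4865, -0.2524, 0.2285]
eef_rot: [0.988, 0.152, 0.0, 0.0]
ft_force: [0.0, 0.1, 1.3]
gripper_width: 0.269
grasp_force: 25.0
```

```bash
python3 cap.py F; python3 d.py; python3 look.py F
```

```text
[ 0.48653996 -0.25236715  0.22853892] [0.03839609 0.07349725 1.34322471] 0.2694973210230311
tip->dot, tool mm [ 0.5 -0.1 -0.9] yaw 17.53 F tool [-0.5  0.1 -1. ] z [ 3.e-04 -4.e-04 -1.e+00] t 21.1333
dot px [323.56785126 170.54779646] tip [323.66708353 170.97536318]
156 [222 221 223 218 216 216 215 218 216 216 217 218 219 222 218 216 216]
157 [221 223 223 219 216 216 215 219 216 215 217 217 220 222 220 216 215]
158 [220 222 222 218 218 215 216 217 217 215 217 216 218 222 220 216 216]
159 [221 223 222 219 218 217 216 218 219 215 217 215 219 222 220 216 216]
160 [221 222 223 219 218 218 215 217 216 214 217 215 219 221 220 215 217]
161 [221 222 222 218 218 216 215 216 210 213 217 216 219 223 219 217 216]
162 [222 222 224 220 218 215 208 203 191 202 210 216 218 222 221 217 217]
163 [222 222 224 220 217 206 186 171 156 166 191 212 219 223 221 216 218]
164 [221 221 222 219 214 185 151 145 140 139 162 199 219 222 219 217 216]
165 [222 222 223 218 199 148 140 163 169 159 149 178 214 222 220 215 216]
166 [220 222 223 217 179 130 168 198 200 196 173 154 203 221 220 217 217]
167 [221 224 224 212
[... 315 characters left out ...]
1 151 209 194 146 205 219 218 217]
172 [222 222 224 190 149 210 199 130 109 130 201 195 149 207 221 217 217]
173 [221 223 223 197 147 206 188 124 106 120 188 191 152 212 219 215 216]
174 [222 221 223 205 149 191 171 115 105 112 169 178 158 214 220 217 217]
175 [217 217 219 207 149 161 143 108 104 104 137 151 163 213 215 213 210]
176 [194 194 196 189 141 127 119 105 105 101 111 123 153 191 195 189 190]
177 [149 149 149 144 121 110 108 106 107 105 104 108 129 147 147 145 146]
178 [118 117 115 115 113 111 112 109 110 110 111 111 113 116 117 118 116]
179 [125 124 126 128 127 127 126 126 126 126 126 125 127 126 126 125 125]
180 [157 159 158 158 158 158 159 158 158 157 158 158 160 159 157 157 157]
```

The tip has just touched: the ring is centred at (324,171) around it and the vertical force rose about 2.5 N. Press in along the gauge's axis.

Emit:
{"op": "arm_command", "data": {"commands": [[10, [0.009, 0, 0.032], 0], [10, [0.009, 0, 0.032], 0], [10, [0, 0, 0], 0], [10, [0, 0, 0], 0]]}}

```text
time_s: 21.47
tool_pos: [0.487, -0.2522, 0.2266]
eef_rot: [0.988, 0.152, 0.0, 0.0]
ft_force: [-0.7, -1.3, 3.2]
gripper_width: 0.269
grasp_force: 25.0
```

```bash
cat > f.py <<'E'
from h import *
F=[];Z=[]
for _ in range(6):
    robot.grab_frame("top");s=robot.observe();F.append(s["ft_force"]);Z.append(s["tool_pos"])
M=R.from_quat(s["eef_rot"]).as_matrix()
print("F world mean",np.mean(F,0).round(2),"std",np.std(F,0).round(2),"F tool",(M.T@np.mean(F,0)).round(2),"tcp",np.mean(Z,0).round(5),s["time_s"])
E
python3 f.py; python3 cap.py G;python3 d.py;python3 look.py G
```

```text
F world mean [-0.6  -0.67  2.76] std [0.32 0.54 0.36] F tool [-0.77  0.46 -2.76] tcp [ 0.48703 -0.25218  0.22663] 21.7667
[ 0.48703192 -0.25218409  0.22661657] [-1.0350087  -0.51816446  2.59039576] 0.26904967720516737
tip->dot, tool mm [-0.  -0.  -2.9] yaw 17.53 F tool [ 0.5  1.1 -2.8] z [ 1.e-04 -3.e-04 -1.e+00] t 21.9167
dot px [323.58770365 171.54195322] tip [323.66705197 170.97533291]
156 [220 221 222 219 220 217 217 218 216 214 218 215 219 221 219 216 216]
157 [220 222 221 218 219 216 216 217 216 216 218 215 217 222 219 216 215]
158 [220 223 222 220 218 216 216 218 217 216 217 216 218 221 219 215 215]
159 [221 223 222 221 219 216 217 217 216 217 218 216 218 221 218 218 216]
160 [222 223 222 219 219 216 215 217 216 215 218 215 216 223 219 215 216]
161 [221 223 223 219 219 216 216 218 215 214 217 215 219 222 220 216 215]
162 [221 223 222 219 218 217 215 214 209 212 216 218 219 222 221 216 216]
163 [222 223 224 219 218 215 209 197 189 199 211 215 219 221 220 217 214]
164 [221 223 224 220 216 209 189 167 157 167 188 210 218 222 220 218 218]
165 [222 222 223 221 213 190 157 142 145 1
[... 441 characters left out ...]
4 171 208 188 144 208 219 217 216]
172 [221 223 223 191 151 213 207 152 121 139 201 193 144 204 220 218 215]
173 [220 222 223 192 149 210 195 132 109 122 190 195 147 208 221 217 215]
174 [220 223 221 194 146 201 173 118 105 112 171 187 152 211 220 216 216]
175 [216 216 217 197 144 180 147 111 105 103 139 164 150 209 217 212 212]
176 [194 196 197 181 135 148 122 106 106 102 114 134 141 190 194 191 188]
177 [148 148 148 142 117 119 110 106 106 104 106 113 120 144 148 147 146]
178 [117 119 116 116 112 113 111 110 111 110 109 111 112 118 116 117 118]
179 [126 127 127 126 125 126 126 127 127 126 125 127 127 128 128 127 128]
180 [157 157 158 160 158 158 158 157 157 156 158 159 160 157 159 157 156]
```

About 3.9 mm in, by force (4.2 N above the no-contact reading) and by travel. The ring stays centred on the tip. One more small push to reach half way.

Emit:
{"op": "arm_command", "data": {"commands": [[10, [0.01, 0, 0.038], 0], [10, [0, 0, 0], 0], [10, [0, 0, 0], 0], [10, [0, 0, 0], 0]]}}

```text
time_s: 22.25
tool_pos: [0.4873, -0.2521, 0.2255]
eef_rot: [0.988, 0.152, 0.0, 0.0]
ft_force: [-0.7, -1.1, 3.6]
gripper_width: 0.269
grasp_force: 25.0
```

```bash
python3 f.py; python3 cap.py H;python3 d.py;python3 look.py H | sed -n '1p;8,24p'
python3 - <<'E'
from h import *
# lever upright + bystanders check: top view change vs start near bar & objects
a=cv2.imread('pics/side0.png').astype(int);b=cv2.imread('pics/Hside.png').astype(int)
d=(np.abs(a-b).max(2)>40).astype(np.uint8)
k,l,s,c=cv2.connectedComponentsWithStats(d);print([(s[i].tolist()) for i in range(1,k) if s[i][4]>25])
E
```

```text
F world mean [-0.61 -0.94  3.81] std [0.34 0.62 0.31] F tool [-0.86  0.71 -3.81] tcp [ 0.4873  -0.25207  0.22545] 22.55
[ 0.48729888 -0.2520759   0.22542909] [ 0.06639593 -1.32402918  3.6325926 ] 0.2729205447438809
tip->dot, tool mm [-0.3  0.  -4.1] yaw 17.54 F tool [-0.2  1.1 -3.7] z [ 1.e-04 -2.e-04 -1.e+00] t 22.7
dot px [323.63249467 172.11030167] tip [323.66703869 170.97531349]
162 [222 222 222 218 219 216 216 218 216 215 218 216 218 220 220 217 217]
163 [221 222 222 220 218 215 210 209 207 208 213 217 219 221 219 218 215]
164 [221 222 222 219 217 210 192 185 180 181 197 212 218 220 221 217 216]
165 [221 223 223 221 218 201 158 145 138 139 162 202 218 221 220 217 217]
166 [222 223 223 219 213 177 140 143 145 136 135 182 214 221 219 216 217]
167 [222 222 224 219 198 153 163 184 187 177 151 157 206 221 220 218 215]
168 [220 222 224 215 172 146 193 206 209 207 186 148 183 219 220 216 215]
169 [220 224 223 209 147 164 209 212 210 212 206 159 161 216 220 218 215]
170 [222 223 223 204 137 184 215 208 201 213 216 175 145 212 219 216 216]
171 [220 221 222 199 140 199 217 196 175 199 216 189 141 205 219 217 216]
172 [222 222 222 194 145 207 212 174 138 172 212 203 146 200 221 217 216]
173 [221 224 223 189 149 210 201 149 115 140 199 204 152 202 220 217 217]
174 [220 223 223 193 148 203 179 127 107 118 174 191 148 205 220 218 214]
175 [216 218 217 192 141 182 149 113 106 106 141 164 143 206 214 213 211]
176 [193 194 196 174 127 148 119 108 106 100 113 133 131 186 194 191 190]
177 [148 148 148 137 115 119 110 105 106 103 107 111 118 142 148 147 145]
178 [118 118 117 116 110 112 110 110 112 111 111 111 112 115 117 116 118]
[[309, 0, 201, 226, 18098], [513, 0, 127, 246, 23155], [464, 156, 17, 13, 162], [318, 239, 12, 26, 255], [501, 239, 70, 119, 3883], [539, 322, 21, 11, 101]]
```

The force gives about 5.1 mm of plunger travel, the ring is centred on the tip, and the lever and bystanders are unchanged in the side view. Handing in.

```bash
python3 -c "
from workcell import robot
print(robot.close_job())"
```

```text
the job is handed in; nothing more can be done
None
```

I handed the job in at about 23 s: the lever went to its stop and is upright again, and the gripper holds the gauge on the dot, leaning about 15° (an estimate, not measured directly) to sit square to the plate, plunger about 5 mm in; on the way down the lever the fingers briefly pushed at about 55 N until I backed off.

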